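# Switch on the stirrer under the red-capped vial

### The arm

A 6-joint arm with a two-finger parallel gripper is mounted at the origin on the work surface; the furniture and walls round the work are solid. World frame = base frame: x ahead of the robot, y to its left, z up, the work surface at z = 0. Lengths are in mm, angles in rad, forces in N, time in s.
With the tool pointing down it reaches from about 350 to 875 mm from the base axis. Payload 15.5 kg.
Tool frame: the origin (TCP) lies at the very end of the fingers, on their centre line; the grasp point (between the pads) lies 19 mm behind it; z points along the fingers, y is the line along which they close (so a half turn about z gives the same grasp; the last joint's range is limited). The gripper opens to 85 mm and grips with 20 to 120 N. Pads are 22 mm wide; open, the fingers measure 114 mm over their backs; the gripper's body (76 mm by 85 mm) begins 54 mm behind the grasp point. The pads swing forward as they close: fully open they stand 13 mm farther back than shut.
Start: joints at [1.218, 0.494, 1.345, -0, 1.302, -0.096], TCP at [158.737, 604.507, 196.477] pointing down, gripper open.
Joint ranges: [-2.91, 2.91], [-0.82, 2.16], [0.22, 2.67], [-1.22, 4.37], [0.12, 2.79], [-3.08, 3.08]. Speed limits (rad/s): [1.89, 1.89, 2.57, 3.01, 3.01, 3.01].

### API

Orientations are given as a unit quaternion [w, x, y, z].
In Python, from station import env gives the robot as it stands. The module is installed in compiled form; this text tells all that it offers.
- The arm moves only by the shell command python3 -m crank 'ROWS'. ROWS is JSON, a list of rows, each a list of 7 numbers: the turn, a rotation vector about the tool's x, y, z in units of 6 degrees (1.0 is 6 degrees), then the shift along the tool's x, y, z in units of 40 mm (1.0 is 40 mm), then the opening, from -1 (shut) to 1 (fully open), so that 0 is half open. A call has 1 to 12 rows; each row is the pose to reach, as a shift and turn from the pose commanded when the call began, along the tool's axes at that moment; what a row does not reach only later rows make up. A row lasts 1/12 s, in which the tool goes at most 41.7 mm and 7.16 degrees, less where a joint would pass 70% of its speed; a pose out of reach is approached as far as the arm can. A call with a gripper value outside its range is refused whole. The fingers move at their own pace and stop on an object; the grip force is fixed at half the most. Time passes only in rows, so rows that repeat a pose let the fingers close. It gives the time, the measured TCP pose, the force, the opening and the grip force at its end, in the units of the state.
- env.state(): the state, without advancing time (a new reading comes with each control period).
- env.get_image(name): name is "scene" or "side" or "wrist"; returns a dict with "frame" (420x560x3 uint8, red, green, blue), "depth" (420x560 float32, mm along the optical axis (not along the pixel's ray), 0 where there is no reading), "fx", "fy", "cx", "cy" (pixels), "dist_coeffs" ([k1, k2, p1, p2, k3] as OpenCV has them; the pictures are not rectified), "extrinsics" (4x4, takes a point from camera to world coordinates). Camera axes: x right, y down, z forward; pixel columns grow to the right and rows downward; lengths in mm; the calibration is good to about 2 mm. A picture is of the moment at which its call begins.
- env.hand_in(): hands the job in; it is judged then, once.
The state is a dict: "clock": time; "q": joint angles; "qvel": joint speeds; "tau": joint torques, N m; "ee_pos": TCP position; "orientation": TCP orientation; "wrist_force": force on the tool from outside, world axes, zero at the start; "moment": the same for the moment, N m; "grip_width": finger opening in mm; "finger_force": force on a finger pad.
Only numpy, scipy, OpenCV 4.12 (cv2) and the standard library are available. Lean on these libraries where they do the work, as an engineer would, in place of code of your own. Each camera call takes 0.05 s, during which the arm holds its last target. There are 200 camera calls.

### The job

Two identical small magnetic stirrers stand on the bench, each with a vial on its round plate. Switch on the one that carries the red-capped vial: put a fingertip into the recessed slot in its top and slide the small orange rib fully home, to the end of the slot marked with the green dot. Leave the other stirrer switched off and the red-capped vial standing on its plate.

Things in the scene. Friction and masses are not known exactly. Their poses are not given: they have to be found in the camera images.
- stirrer_a: White stirrer under the red-capped vial, 140 x 116 x 40 mm, fixed to the bench, turned up to 20 deg. Origin: centre of underside; x away from the robot, y to its left, z up. Slot in its top, centre at x -43, y 0 mm: 32 wide (x), 84 long (y), 8 deep, straight walls. Green dot by its -y (on) end, grey dot by off. Its twin under a blue-capped vial stands beside it, in either order.
- rib_a (a point): Top centre of that stirrer's orange switch rib; moves with it; axes as the stirrer's. Rib 22 mm (x) x 8 mm (y), on the slot's centre line, 8 mm high from the slot floor: top flush with the stirrer's top. Off, it is 13 mm to -y of the slot's middle: 51 mm of empty slot on its +y side take the closed fingers. It slides to -y with about 1.5 N and stays where left.
- switch_a (a joint): Travel (m) of that slide switch: 0 off, 0.020 fully on (stop); grows as the rib moves to -y. Starts at 0 to 0.002.
- switch_b (a joint): The same for the switch of the other stirrer, to be left off.
- vial_red: Closed vial with a red cap, 26 mm across, 52 mm high, loose, standing on the stirrer's round plate (82 mm across, surface 43 mm above the bench), 59 to 75 mm from the slot's centre line on the +x side. Origin at the centre of its underside, z up.
There are look-alikes about, which are no part of the job. Leave any purple or yellow look-alike of the vial_red alone.

How it is judged:
By the outcome, as a careful person would: the job done as asked, in the order asked, and still so for the second after the job is handed in, with the robot touching nothing.
It also fails if it takes over 30 s, if anything falls off the work surface, if the arm or the gripper's body presses on something with over 40 N, if the wrist force passes 120 N, or if a joint passes its speed limit or range.

## Working session

There is one attempt and no reset: what is moved stays moved. The work goes in short steps, Python scripts to look and compute and a shell command to move; the robot and the scene stay as the last step left them, time stands still between calls to the robot, and variables do not carry over. Pictures are saved under pics/ and viewed, at most 12 in all, crops included, and the job is handed in when it is done.

```bash
mkdir -p pics; cat > h.py <<'E'
import numpy as np, cv2
from station import env
def grab(n):
    return env.get_image(n)
def ray(im,px,z):
    K=np.array([[im['fx'],0,im['cx']],[0,im['fy'],im['cy']],[0,0,1]],float)
    p=cv2.undistortPoints(np.array(px,float).reshape(-1,1,2),K,np.array(im['dist_coeffs'],float)).reshape(-1,2)
    T=np.array(im['extrinsics']);d=np.c_[p,np.ones(len(p))]@T[:3,:3].T;o=T[:3,3]
    return o+d*((z-o[2])/d[:,2])[:,None]
E
python3 - <<'E'
from h import *
import pickle
d={n:grab(n) for n in("scene","side","wrist")}
pickle.dump(d,open('d.pkl','wb'))
for n in("scene","side"): cv2.imwrite(f'pics/{n}0.png',d[n]['frame'][:,:,::-1])
print({n:np.round(np.array(d[n]['extrinsics'])[:3,3]) for n in d}); print(env.state())
E
```

```text
{'scene': array([ -15., -485.,  696.]), 'side': array([ 57., 383., 521.]), 'wrist': array([ 88., 622., 373.])}
{'clock': 0.15, 'q': array([ 1.21848286e+00,  4.94074582e-01,  1.34595848e+00, -1.29275801e-05,
        1.30250439e+00, -9.55205648e-02]), 'qvel': array([ 1.71218996e-04, -2.28113754e-03, -3.60462360e-03,  5.98667066e-04,
        1.19678854e-03,  4.73720172e-06]), 'tau': array([ 2.16045541e-03, -8.82541180e+01, -3.84063864e+01,  4.07172621e-06,
        7.06196297e-03,  2.43501893e-05]), 'ee_pos': array([158.64832556, 604.22228827, 196.02629829]), 'orientation': array([-9.88206029e-05,  1.28042242e-01,  9.91768603e-01, -4.61990761e-04]), 'wrist_force': array([ 0.47915611, -0.06105748,  0.61736389]), 'moment': array([0.03988543, 0.05431209, 0.01242341]), 'finger_force': 0.0, 'grip_width': 85.79597422915185}
```

View pics/scene0.png

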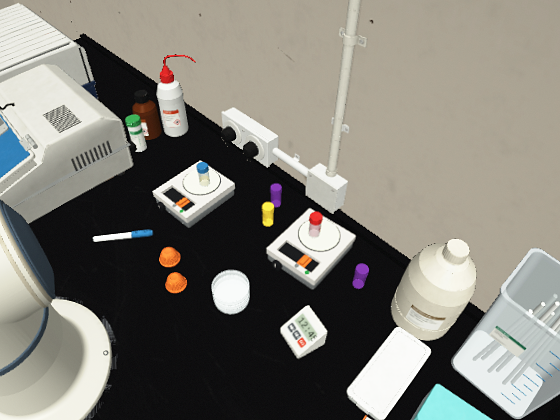

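View pics/side0.png

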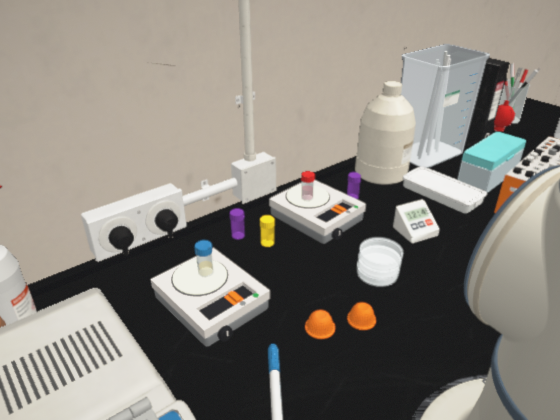

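The scene view has the red-capped vial at (316,224) on the right-hand stirrer, with its slot near (298,258). The twin, with the blue cap at (203,173), is on the left. Things that could be taken for the target:
- Twin's rib, near (183,203).
- Orange domes at (170,256) and (176,282).
- Purple vials at (276,195) and (361,276), and the yellow vial at (268,214).

I choose the rib near (303,263) under the red cap.

```bash
python3 - <<'E'
from h import *
import pickle
d=pickle.load(open('d.pkl','rb'))
a=d['scene']['frame'][195:295,255:365]; b=d['side']['frame'][160:245,260:375]
a=cv2.resize(a[:,:,::-1],None,fx=5,fy=5,interpolation=cv2.INTER_CUBIC);b=cv2.resize(b[:,:,::-1],None,fx=3,fy=3,interpolation=cv2.INTER_CUBIC)
cv2.imwrite('pics/crop.png',a)
def blobs(n,box,lo,hi,z):
    im=d[n];x0,y0,x1,y1=box
    m=cv2.inRange(cv2.cvtColor(im['frame'],cv2.COLOR_RGB2HSV),lo,hi)
    mm=np.zeros_like(m);mm[y0:y1,x0:x1]=m[y0:y1,x0:x1]
    k,l,s,c=cv2.connectedComponentsWithStats(mm)
    for i in range(1,k):
        if s[i,4]>3: print(n,s[i],c[i].round(1),ray(im,[c[i]],z).round(1))
boxes={'scene':(255,200,365,295),'side':(262,165,370,242)}
for n in boxes:
    print('orange');blobs(n,boxes[n],(6,150,120),(22,255,255),40)
    print('green');blobs(n,boxes[n],(45,90,60),(85,255,255),40)
    print('red');blobs(n,boxes[n],(0,150,80),(4,255,255),90)
# white top outline via depth -> points at z~40
    im=d[n];x0,y0,x1,y1=boxes[n]
    K=np.array([[im['fx'],0,im['cx']],[0,im['fy'],im['cy']],[0,0,1]],float)
    v,u=np.mgrid[y0:y1,x0:x1];px=np.c_[u.ravel(),v.ravel()].astype(float)
    p=cv2.undistortPoints(px.reshape(-1,1,2),K,np.array(im['dist_coeffs'],float)).reshape(-1,2)
    z=im['depth'][y0:y1,x0:x1].ravel();T=np.array(im['extrinsics'])
    P=(np.c_[p,np.ones(len(p))]*z[:,None])@T[:3,:3].T+T[:3,3]
    for lo,hi in((36,46),(27,36)):
        q=P[(P[:,2]>lo)&(P[:,2]<hi)&(z>0)]
        print(n,len(q),cv2.minAreaRect(q[:,:2].astype(np.float32)),np.median(q[:,2]))
E
```

```text
orange
scene [297 255  15  13 113] [304.  260.5] [[ 423.5 -295.2   40. ]]
green
scene [305 270   4   4  14] [306.6 271.7] [[ 403.7 -311.6   40. ]]
red
scene [309 211  14  14 143] [315.5 217.8] [[ 489.9 -280.7   90. ]]
scene 2792 ((488.8189697265625, -288.385986328125), (204.55859375, 213.52415466308594), 33.8336067199707) 40.88591974358428
scene 890 ((491.5499267578125, -288.93878173828125), (209.86199951171875, 211.72976684570312), 34.619998931884766) 32.48063435311707
orange
side [331 205  15   9  82] [338.2 208.8] [[ 421.9 -287.1   40. ]]
green
red
side [301 171  15  11 129] [307.8 176.2] [[ 486.6 -280.5   90. ]]
side 2216 ((481.27947998046875, -313.3921203613281), (221.21688842773438, 248.90902709960938), 34.52045440673828) 39.844499473898196
side 1045 ((494.8501281738281, -317.2818298339844), (200.0872039794922, 296.3836669921875), 24.354368209838867) 31.896190133822074
```

View pics/crop.png

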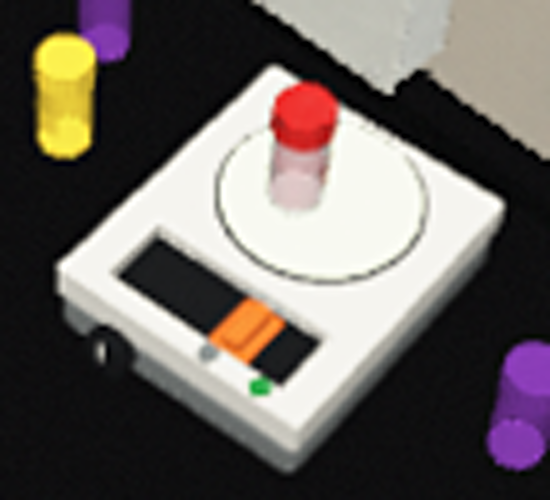

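The crop shows the red vial on the plate at crop (300,150). The slot runs from (137,250) to (303,366), the orange rib is at (247,328), the grey dot at (208,353) and the green dot at (260,387). Next I'll get the pose from the top and slot corners.

```bash
python3 - <<'E'
from h import *
import pickle
from scipy.spatial.transform import Rotation as R
d=pickle.load(open('d.pkl','rb'));im=d['scene']
C=lambda L:np.array(L)/5+[255,195]-.4
t=ray(im,C([(58,268),(272,67),(503,207),(295,442)]),40)[:,:2]
s=ray(im,C([(115,273),(158,230),(327,345),(278,387)]),40)[:,:2]
g=ray(im,C([(208,353),(260,387)]),40)[:,:2]
for n,q in(('top',t),('slot',s)):
    print(n,q.round(1).tolist(),'ctr',q.mean(0).round(1),'sides',np.linalg.norm(np.roll(q,-1,0)-q,axis=1).round(1),np.degrees(np.arctan2(*(np.roll(q,-1,0)-q).T[::-1])).round(1))
print('dots',g)
# threshold white refine: side view slot
im=d['side'];f=cv2.resize(im['frame'][160:245,260:375][:,:,::-1],None,fx=6,fy=6,interpolation=cv2.INTER_CUBIC);cv2.imwrite('pics/side_crop.png',f)
E
```

```text
top [[411.0, -218.6], [548.9, -239.3], [530.2, -354.3], [388.4, -334.3]] ctr [ 469.6 -286.6] sides [139.5 116.6 143.2 117.9] [ -8.5 -99.3 171.9  78.9]
slot [[420.5, -238.6], [447.7, -242.2], [433.1, -324.5], [406.5, -317.6]] ctr [ 427.  -280.7] sides [27.4 83.6 27.4 80.2] [  -7.4 -100.   165.4   79.9]
dots [[ 406.41101275 -287.80919686]
 [ 403.04546012 -311.8569689 ]]
```

View pics/side_crop.png

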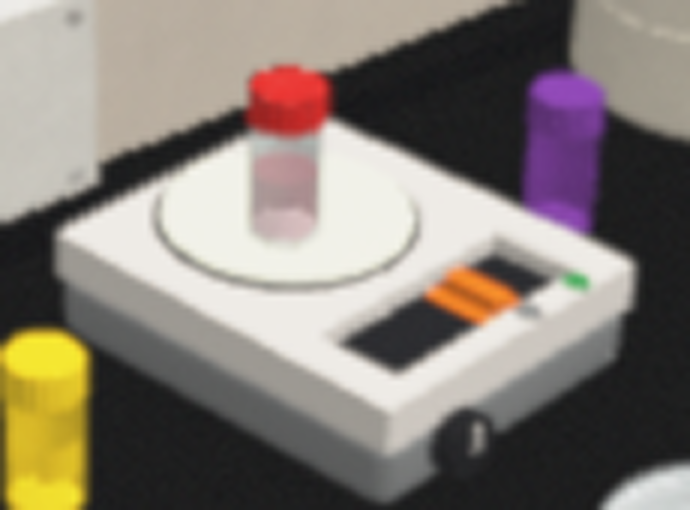

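```bash
python3 - <<'E'
from h import *
import pickle
from scipy.spatial.transform import Rotation as R
d=pickle.load(open('d.pkl','rb'))
H=np.zeros((13,20))
for n in("scene","side","wrist"):
    im=d[n];v,u=np.mgrid[0:420,0:560];px=np.c_[u.ravel(),v.ravel()].astype(float)
    z=im['depth'].ravel();T=np.array(im['extrinsics'])
    r=ray(im,px,0)-T[:3,3]; zc=r@T[:3,2]; P=T[:3,3]+r*(z/zc)[:,None]
    P=P[(z>(250 if n=="wrist" else 0))]
    i=((P[:,0]-100)//50).astype(int);j=((P[:,1]+400)//50).astype(int)
    ok=(i>=0)&(i<13)&(j>=0)&(j<20);np.maximum.at(H,(i[ok],j[ok]),P[ok,2])
print('cols y=-400..',);
for i in range(13):print(100+50*i,H[i].astype(int))
s=env.state();q=s['orientation'];M=R.from_quat(np.r_[q[1:],q[0]]).as_matrix()
for w in((430,420,280),(450,50,280),(430,-150,200)):print(w,(M.T@(np.array(w)-s['ee_pos'])/40).round(2))
E
```

```text
cols y=-400..
100 [  2   4   4   4   3   3 313 331 324  14   3   0   0   0   0  85 142 141
 137 134]
150 [  4   4   4   4   4   3   3   4   3   4   3   3 161 163   0   0 152 151
 148 145]
200 [  4   5   4   3   4   3   3   4   4   3   3   3 175 175 171   0 151 150
 153 156]
250 [ 42  28   4  51  51  28  28  24   3  14  14   5 187 187 181 195   0   0
   0 162]
300 [ 49  48   4  52  51   4  29  29  17  18   3   3 188 188 187 191 196 170
   0 114]
350 [  4  43  42  27   3   4   4  42  41  27   4 180 190 189 188 189 192 187
 187  75]
400 [ 55  43  43  43   3   3   3  43  44  42   2 188 190 190 190 189 190 189
 190 202]
450 [ 55  47  97  43  54   3  43  97  96  43   4 173 182 188 190 190 191 190
 192 203]
500 [ 42  46  95  42  54  54  42  95  45  42   4   4  94  95 168 177 182 188
 195 203]
550 [502 485 461 459  53  54  74  76   3   3   6   4  97 128   4   2   0   0
 202 205]
600 [  0 475 469 455 438 423 107 107 107   4   4 166 217 128   0   3   3   3
 202 204]
650 [  0   0   0   0   0 417 408 408 414 415  15 222 223   3   2   2   4   3
   4 173]
700 [  0   0   0   0   0   0   0   0 254 416 353 338 325 313   2   5   4   4
   3   4]
(430, 420, 280) [-7.73 -2.73 -2.1 ]
(450, 50, 280) [-10.56 -11.55  -2.09]
(430, -150, 200) [-11.35 -16.51  -0.08]
```

```bash
python3 -m crank '[[0,0,0,0,0,-2.5,1],[0,0,0,0,0,-2.5,-1],[0,0,0,0,0,-2.5,-1],[0,0,0,-7.7,-2.7,-2.5,-1],[0,0,0,-7.7,-2.7,-2.5,-1],[0,0,0,-7.7,-2.7,-2.5,-1],[0,0,0,-7.7,-2.7,-2.5,-1],[0,0,0,-7.7,-2.7,-2.5,-1],[0,0,0,-7.7,-2.7,-2.5,-1],[0,0,0,-7.7,-2.7,-2.5,-1],[0,0,0,-7.7,-2.7,-2.5,-1],[0,0,0,-7.7,-2.7,-2.5,-1]]'
cat > to.py <<'E'
import sys
from h import *
from scipy.spatial.transform import Rotation as R
s=env.state();q=s['orientation'];M=R.from_quat(np.r_[q[1:],q[0]]).as_matrix()
w=np.array([float(a) for a in sys.argv[1:4]])
print(s['clock'],s['ee_pos'].round(1),'yangle',np.degrees(np.arctan2(M[1,1],M[0,1])).round(2),'tilt',M[:,2].round(4),s['grip_width'],s['wrist_force'].round(2))
print('shift',(M.T@(w-s['ee_pos'])/40).round(3))
E
python3 to.py 450 50 280
```

```text
clock: 1.15
ee_pos: [433.9, 418.2, 296.0]
orientation: [0.001, 0.13, 0.991, -0.001]
wrist_force: [0.4, -0.3, 0.7]
grip_width: -0.0
finger_force: 0.0
1.15 [433.9 418.2 296. ] yangle 75.02 tilt [ 0.001  -0.0014 -1.    ] -0.004050677875362843 [ 0.42 -0.32  0.73]
shift [-2.767 -8.787  0.414]
```

```bash
python3 -m crank '[[0,0,0,-3.2,-10,0,-1],[0,0,0,-3.2,-10,0,-1],[0,0,0,-3.2,-10,0,-1],[0,0,0,-3.2,-10,0,-1],[0,0,0,-3.2,-10,0,-1],[0,0,0,-3.2,-10,0,-1],[0,0,0,-3.2,-10,0,-1],[0,0,0,-3.2,-10,0,-1],[0,0,0,-3.2,-10,0,-1],[0,0,0,-3.2,-10,0,-1],[0,0,0,-3.2,-10,0,-1],[0,0,0,-3.2,-10,0,-1]]'
python3 to.py 430 -263 150
```

```text
clock: 2.15
ee_pos: [451.3, 0.3, 296.4]
orientation: [-0.0, 0.13, 0.992, -0.0]
wrist_force: [0.5, 1.2, -0.6]
grip_width: 0.1
finger_force: 0.0
2.15 [4.513e+02 3.000e-01 2.964e+02] yangle 75.05 tilt [-3.e-04 -1.e-04 -1.e+00] 0.11830889741210769 [ 0.49  1.24 -0.65]
shift [-1.184 -6.497  3.66 ]
```

```bash
python3 -m crank '[[0,0,-0.9,-1.2,-6.5,2,-1],[0,0,-0.9,-1.2,-6.5,2,-1],[0,0,-0.9,-1.2,-6.5,2,-1],[0,0,-0.9,-1.2,-6.5,2,-1],[0,0,-0.9,-1.2,-6.5,2,-1],[0,0,-0.9,-1.2,-6.5,2,-1],[0,0,-0.9,-1.2,-6.5,2,-1],[0,0,-0.9,-1.2,-6.5,2,-1],[0,0,-0.9,-1.2,-6.5,3.6,-1],[0,0,-0.9,-1.2,-6.5,3.6,-1],[0,0,-0.9,-1.2,-6.5,3.6,-1],[0,0,-0.9,-1.2,-6.5,3.6,-1]]'
python3 to.py 430 -263 60
python3 - <<'E'
from h import *
import pickle
d={n:grab(n) for n in("scene","wrist")};pickle.dump(d,open('d2.pkl','wb'))
for n in d: cv2.imwrite(f'pics/{n}2.png',d[n]['frame'][:,:,::-1])
E
```

```text
clock: 3.15
ee_pos: [431.9, -259.7, 152.3]
orientation: [-0.001, 0.081, 0.997, 0.001]
wrist_force: [0.5, -0.4, 0.8]
grip_width: 0.0
finger_force: 0.0
3.15 [ 431.9 -259.7  152.3] yangle 80.76 tilt [-0.0017  0.0016 -1.    ] 0.013558244698600548 [ 0.46 -0.38  0.78]
shift [ 0.029 -0.092  2.308]
```

View pics/wrist2.png

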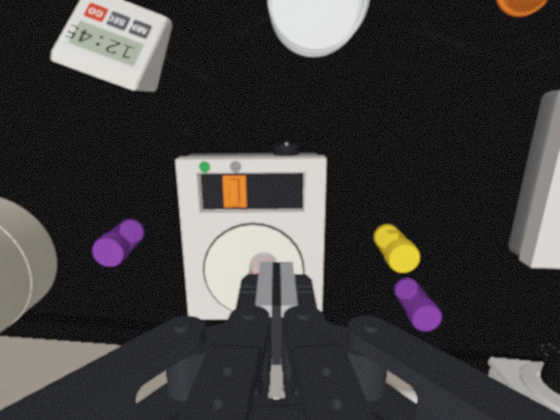

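The wrist view shows the stirrer squarely, with its slot from (198,172) to (304,212). The rib is at (235,191), the green dot at (204,167) and the grey dot at (236,167). The closed fingers are at (275,285). I'll cast the slot from this closer view.

```bash
python3 - <<'E'
from h import *
import pickle
d=pickle.load(open('d2.pkl','rb'));im=d['wrist'];f=im['frame']
print(np.array(im['extrinsics']).round(3)[:3].tolist())
g=f.max(2).astype(int)
print('row190',f[190,190:204].min(1),f[190,298:312].min(1)); print('col280',f[165:182,280].min(1),f[205:220,280].min(1)); print('col215',f[165:182,215].min(1),f[205:220,215].min(1))
def rep(name,px,z):
    P=ray(im,px,z)[:,:2];print(name,P.round(1).tolist());return P
w=cv2.inRange(f,(190,)*3,(255,)*3)
hole=cv2.bitwise_not(w);k,l,s,c=cv2.connectedComponentsWithStats(hole)
i=l[190,280];print(s[i])
cn=cv2.findContours((l==i).astype(np.uint8),0,2)[0][0]
P=ray(im,cn.reshape(-1,2),40)[:,:2].astype(np.float32);print('slot rect',cv2.minAreaRect(P))
h=cv2.cvtColor(f,cv2.COLOR_RGB2HSV)
o=cv2.inRange(h,(6,150,120),(22,255,255));o[:150]=0;o[230:]=0;o[:,330:]=0
cn=max(cv2.findContours(o,0,2)[0],key=cv2.contourArea);P=ray(im,cn.reshape(-1,2),40)[:,:2].astype(np.float32);print('rib rect',cv2.minAreaRect(P))
gr=cv2.inRange(h,(45,90,60),(85,255,255));y,x=np.nonzero(gr[150:180,190:220]);rep('green',[(x.mean()+190,y.mean()+150)],40)
E
```

```text
[[0.16, 0.946, 0.282, 360.376], [0.987, -0.154, -0.046, -249.17], [-0.0, 0.285, -0.958, 330.223]]
row190 [210 209 210 212 210 210 208 194 175 147 133 117  77  50] [ 41  45  40  52 104 158 186 196 204 207 210 212 211 210]
col280 [211 211 211 209 209 209 196 165 113  64  43  43  41  42  41  47  47] [ 40  52  59 110 145 161 175 192 205 210 210 211 210 209 210]
col215 [212 209 210 210 211 209 206 184 142  81  46  47  47  46  45  46  46] [ 44  45  47  86 134 166 171 186 198 208 211 210 212 211 211]
[     0      0    560    420 210042]
slot rect ((471.154052734375, -264.1640625), (522.6029663085938, 352.83245849609375), 80.79505920410156)
rib rect ((423.3521423339844, -292.77154541015625), (19.49939727783203, 25.905197143554688), 80.80232238769531)
green [[400.3, -312.1]]
```

```bash
python3 - <<'E'
from h import *
import pickle
d=pickle.load(open('d2.pkl','rb'));im=d['wrist'];f=im['frame']
P=ray(im,[(197.5,191),(302.8,191),(215,172.4),(280,172.1),(215,212),(280,212.3)],40)[:,:2]
a=np.radians(80.8);Y=np.array([np.cos(a),np.sin(a)]);X=np.array([Y[1],-Y[0]])
print('along y',P[:2]@Y,'along x',P[2:]@X)
cy=(P[:2]@Y).mean();cx=((P[2]+P[4])/2@X+(P[3]+P[5])/2@X)/2
print('len',np.diff(P[:2]@Y),'wid',(P[4:]-P[2:4])@X,'centre',cx*X+cy*Y)
for s in(17,-14.5):print(s,cx*X+(cy+s)*Y)
cv2.imwrite('pics/ribcrop.png',cv2.resize(f[150:230,170:340][:,:,::-1],None,fx=4,fy=4,interpolation=cv2.INTER_CUBIC))
E
```

```text
along y [-250.32068247 -167.30839039] along x [449.71717677 449.48742768 481.82134861 482.09938035]
len [83.01229209] wid [32.10417184 32.61195267] centre [ 426.40412965 -280.59807437]
17 [ 429.12210985 -263.81675786]
-14.5 [ 424.08585243 -294.91155021]
```

View pics/ribcrop.png

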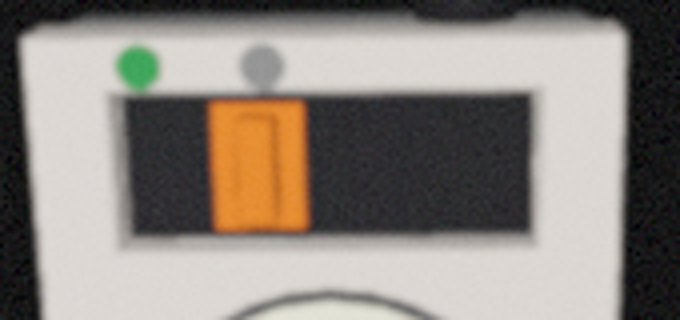

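The wrist crop shows the slot at crop (110..540, 92..245), an orange base plate with the raised rib at (257,168), and an empty +y side. The measured size, 83 x 32 mm, matches the description, and the scene view agrees within 1 mm. Going down.

```bash
python3 to.py 429.1 -263.3 60; python3 -m crank '[[0,0,0,0.05,-0.1,1,-1],[0,0,0,0.05,-0.1,2,-1],[0,0,0,0.05,-0.1,2.3,-1],[0,0,0,0.05,-0.1,2.3,-1],[0,0,0,0.05,-0.1,2.3,-1]]'; python3 to.py 429.1 -263.3 36
```

```text
3.25 [ 432.9 -260.9  154. ] yangle 80.75 tilt [ 0.0015 -0.001  -1.    ] -0.06312648373434487 [ 0.35 -0.3  -0.09]
shift [ 0.089 -0.072  2.35 ]
clock: 3.67
ee_pos: [430.1, -265.1, 61.7]
orientation: [0.0, 0.081, 0.997, -0.0]
wrist_force: [0.6, -1.1, 1.2]
grip_width: -0.2
finger_force: 0.0
3.6667 [ 430.1 -265.1   61.7] yangle 80.71 tilt [ 9.e-04 -6.e-04 -1.e+00] -0.2449944162888693 [ 0.57 -1.05  1.21]
shift [0.032 0.04  0.641]
```

```bash
python3 -m crank '[[0,0,0,0.03,0.04,0.25,-1],[0,0,0,0.03,0.04,0.45,-1],[0,0,0,0.03,0.04,0.55,-1],[0,0,0,0.03,0.04,0.64,-1],[0,0,0,0.03,0.04,0.64,-1]]'; python3 to.py 424 -294.9 36;  python3 to.py 424 -294.9 36
python3 - <<'E'
from h import *
for n in("scene",):
    f=grab(n)['frame'];cv2.imwrite('pics/s3.png',cv2.resize(f[180:300,240:380][:,:,::-1],None,fx=4,fy=4,interpolation=cv2.INTER_CUBIC))
E
```

```text
clock: 4.08
ee_pos: [428.4, -263.2, 35.0]
orientation: [0.0, 0.081, 0.997, -0.0]
wrist_force: [0.0, 0.6, -0.4]
grip_width: -0.1
finger_force: 0.0
4.0833 [ 428.4 -263.2   35. ] yangle 80.69 tilt [ 2.e-04 -2.e-04 -1.e+00] -0.11165184789114303 [ 0.02  0.58 -0.42]
shift [-0.019 -0.8   -0.025]
4.0833 [ 428.4 -263.2   35. ] yangle 80.69 tilt [ 2.e-04 -2.e-04 -1.e+00] -0.11165184789114303 [ 0.02  0.58 -0.42]
shift [-0.019 -0.8   -0.025]
```

View pics/s3.png

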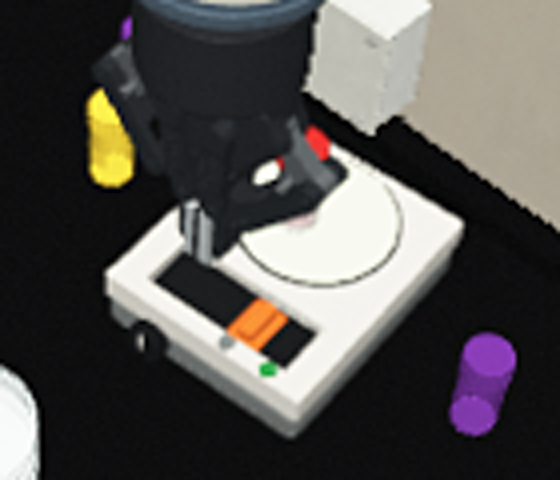

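```bash
python3 - <<'E'
from h import *
im=grab('scene')
print(ray(im,[(200/4+240,262/4+180),(220/4+240,256/4+180),(210/4+240,262/4+180)],35).round(1))
T=np.array(im['extrinsics']);K=np.array([[im['fx'],0,im['cx']],[0,im['fy'],im['cy']],[0,0,1]],float)
W=np.linalg.inv(T);Q=[]
for dx,dy in((0,0),(-11,0),(11,0),(0,-14),(0,14)):
    Q.append((428.9+dx,-263.5+dy,35))
p=cv2.projectPoints(np.array(Q,float),cv2.Rodrigues(W[:3,:3])[0],W[:3,3],K,np.array(im['dist_coeffs'],float))[0].reshape(-1,2)
print(((p-[240,180])*4).round(0))
s=env.state();print(s['ee_pos'],s['wrist_force'])
E
```

```text
[[ 444.5 -252.9   35. ]
 [ 452.9 -259.4   35. ]
 [ 447.  -257.1   35. ]]
[[203. 293.]
 [192. 308.]
 [214. 277.]
 [228. 305.]
 [178. 281.]]
[ 428.48121343 -263.24577428   35.24960505] [-0.38924809  0.56219944  0.08652763]
```

```bash
python3 - <<'E'
from h import *
im=grab('scene');T=np.array(im['extrinsics'])
f=im['frame']
a=cv2.convertScaleAbs(cv2.resize(f[225:275,265:325][:,:,::-1],None,fx=10,fy=10,interpolation=cv2.INTER_CUBIC),alpha=2.0)
cv2.imwrite('pics/s4.png',a)
v,u=np.mgrid[232:258:2,282:302:2];px=np.c_[u.ravel(),v.ravel()].astype(float)
r=ray(im,px,0)-T[:3,3];P=T[:3,3]+r*(im['depth'][v.ravel(),u.ravel()]/(r@T[:3,2]))[:,None]
print(P[:,2].reshape(v.shape).round(0).astype(int))
E
```

```text
[[ -1  41  97 107 111 115 120 120 118 128]
 [ 40  40  98 101 106 110 114 110 118 126]
 [ 39  40  92  96 100 101 101 103  97 123]
 [ 39  40  88  90  93 696  94  98  92  87]
 [ 40  40  81  85  88  89  90  92  84  41]
 [ 40  40  75  82  83  83  85  86  41  38]
 [ 37  32  31  31  77  78  79  41  39  39]
 [ 34  32  33  31  32  32  33  38  38  39]
 [ 33  33  33  32  34  33  34  32  37  39]
 [ 33  33  32  33  31  32  31  31  33  33]
 [ 31  34  32  34  33  32  33  31  35  32]
 [ 41  32  31  34  33  34  35  34  32  34]
 [ 40  38  41  33  32  34  33  33  32  32]]
```

View pics/s4.png

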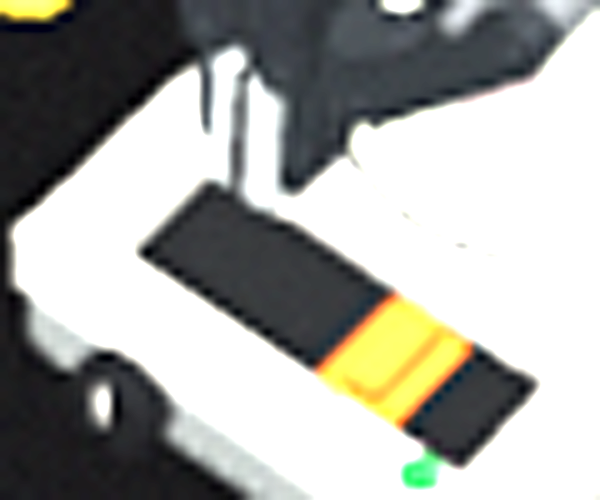

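```bash
python3 - <<'E'
from h import *
import pickle
def pts(im,u,v):
    T=np.array(im['extrinsics']);px=np.array(list(zip(u,v)),float)
    r=ray(im,px,0)-T[:3,3];return T[:3,3]+r*(im['depth'][v,u]/(r@T[:3,2]))[:,None]
im=grab('scene')
print(pts(im,np.array([286,290,292,294]),np.array([241,243,244,243])).round(0))
w=pickle.load(open('d2.pkl','rb'))['wrist']
v=np.array([262,264,266,268,272,280,290]);print(pts(w,v*0+268,v).round(0)); print(pts(w,v*0+285,v).round(0))
w=grab('wrist');pickle.dump(w,open('w4.pkl','wb'));print(pts(w,v*0+268,v).round(0))
s=env.state();print(s['clock'],s['ee_pos'],s['q'],s['grip_width'])
E
```

```text
[[ 420. -256.   77.]
 [ 420. -265.   78.]
 [ 421. -269.   76.]
 [ 419. -273.   84.]]
[[ 421. -262.  192.]
 [ 421. -262.  193.]
 [ 421. -262.  196.]
 [ 420. -262.  199.]
 [ 421. -262.  201.]
 [ 421. -262.  207.]
 [ 421. -262.  215.]]
[[ 422. -256.  192.]
 [ 421. -256.  195.]
 [ 422. -256.  195.]
 [ 422. -256.  197.]
 [ 422. -256.  201.]
 [ 422. -256.  207.]
 [ 422. -256.  214.]]
[[ 417. -265.   74.]
 [ 417. -265.   76.]
 [ 417. -265.   78.]
 [ 416. -265.   80.]
 [ 417. -265.   83.]
 [ 417. -265.   88.]
 [ 417. -265.   96.]]
4.3333 [ 428.43435122 -263.25198057   35.19831472] [-6.69756144e-01  5.57351436e-01  1.81283418e+00 -4.89921951e-05
  7.70924558e-01 -2.07796990e+00] 0.09016556801378078
```

```bash
python3 - <<'E'
from h import *
Q=[]
for n in('scene','side','wrist'):
    im=grab(n);T=np.array(im['extrinsics']);v,u=np.mgrid[0:420,0:560];px=np.c_[u.ravel(),v.ravel()].astype(float);z=im['depth'].ravel()
    r=ray(im,px,0)-T[:3,3];P=T[:3,3]+r*(z/(r@T[:3,2]))[:,None];Q.append(P[z>50])
    if n!='wrist':cv2.imwrite(f'pics/{n}5.png',cv2.resize(im['frame'][100:260,200:420][:,:,::-1],None,fx=3,fy=3,interpolation=cv2.INTER_CUBIC))
P=np.vstack(Q);a=np.radians(80.7);Y=np.array([np.cos(a),np.sin(a)]);X=np.array([Y[1],-Y[0]])
d=P[:,:2]-[428.4,-263.2];x=d@X;y=d@Y;m=(abs(x)<100)&(abs(y)<90)
for z in range(50,260,10):
    k=m&(P[:,2]>=z)&(P[:,2]<z+10)
    if k.sum()>5:print(z,k.sum(),'x',np.percentile(x[k],[2,98]).round(),'y',np.percentile(y[k],[2,98]).round())
E
```

```text
50 117 x [51. 59.] y [-18.   2.]
60 217 x [51. 57.] y [-3.  3.]
70 536 x [-12.  55.] y [-12.  11.]
80 946 x [-12.  -5.] y [-14.  13.]
90 1141 x [-12.  67.] y [-14.  13.]
100 1392 x [-13.   9.] y [-11.  10.]
110 3676 x [-14.   8.] y [-31.  30.]
120 9985 x [-14.   8.] y [-37.  36.]
130 8204 x [-18.   7.] y [-46.  45.]
140 13548 x [-18.  -5.] y [-53.  52.]
150 4507 x [-18. -10.] y [-52.  51.]
160 292 x [-19.  11.] y [-61.  58.]
170 164 x [-19.   6.] y [-47.  18.]
180 75 x [-11.   9.] y [-41. -22.]
190 42 x [-35.   7.] y [-38.  -7.]
200 176 x [-37.  11.] y [-38.  18.]
210 198 x [-37.  10.] y [-38.  22.]
220 200 x [-37.  13.] y [-38.  18.]
230 213 x [-37.  11.] y [-38.  18.]
240 160 x [-36.   2.] y [-38.  11.]
250 21 x [-46.   6.] y [-44.  15.]
```

View pics/side5.png

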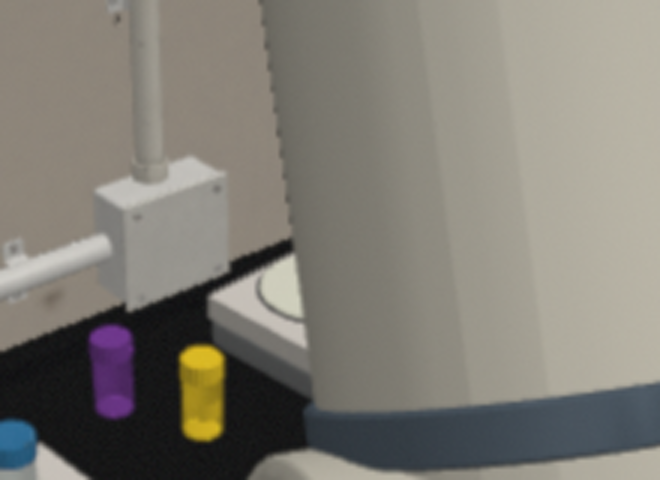

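The side view is blocked by the arm. Depth from two cameras puts the real fingertips about 40 mm above the reported TCP: 75 mm when the report says 35, and 192 mm when it says 152. The reported x and y agree with the images. I trust the cameras, so I'll descend in guarded steps and re-measure.

```bash
python3 -m crank '[[0,0,0,0.01,0,0.3,-1],[0,0,0,0.01,0,0.6,-1],[0,0,0,0.01,0,0.75,-1],[0,0,0,0.01,0,0.75,-1],[0,0,0,0.01,0,0.75,-1]]'
cat > tip.py <<'E'
from h import *
im=grab('wrist');T=np.array(im['extrinsics'])
v,u=np.mgrid[150:320,240:310];px=np.c_[u.ravel(),v.ravel()].astype(float);z=im['depth'][v,u].ravel()
r=ray(im,px,0)-T[:3,3];P=(T[:3,3]+r*(z/(r@T[:3,2]))[:,None]).reshape(v.shape+(3,))
s=env.state();e=s['ee_pos']
for c in(268,285):
    p=P[:,c-240];near=(im['depth'][150:320,c]<im['depth'][300,c]+60)
    print(c,[(150+i,*p[i].round(0)) for i in np.nonzero((abs(p[:,0]-e[0]+11)<5)&(p[:,2]<130))[0][:6]])
print(s['clock'],e.round(1),s['wrist_force'].round(2))
E
python3 tip.py
```

```text
clock: 4.9
ee_pos: [427.7, -262.9, 4.9]
orientation: [-0.0, 0.081, 0.997, 0.0]
wrist_force: [-0.9, -0.6, -0.2]
grip_width: 0.1
finger_force: 0.0
268 [(np.int64(250), np.float64(413.0), np.float64(-264.0), np.float64(39.0)), (np.int64(251), np.float64(416.0), np.float64(-265.0), np.float64(32.0)), (np.int64(252), np.float64(416.0), np.float64(-265.0), np.float64(32.0)), (np.int64(254), np.float64(417.0), np.float64(-265.0), np.float64(33.0)), (np.int64(255), np.float64(418.0), np.float64(-265.0), np.float64(32.0)), (np.int64(256), np.float64(419.0), np.float64(-266.0), np.float64(31.0))]
285 [(np.int64(246), np.float64(412.0), np.float64(-257.0), np.float64(39.0)), (np.int64(247), np.float64(412.0), np.float64(-257.0), np.float64(40.0)), (np.int64(248), np.float64(413.0), np.float64(-257.0), np.float64(39.0)), (np.int64(249), np.float64(413.0), np.float64(-257.0), np.float64(39.0)), (np.int64(250), np.float64(414.0), np.float64(-257.0), np.float64(39.0)), (np.int64(251), np.float64(418.0), np.float64(-258.0), np.float64(31.0))]
4.95 [ 428.  -263.1    5.2] [ 0.28 -0.96  0.33]
```

```bash
python3 -m crank '[[0,0,0,-0.02,0,0.12,-1],[0,0,0,-0.02,0,0.18,-1],[0,0,0,-0.02,0,0.22,-1],[0,0,0,-0.02,0,0.22,-1]]'
python3 - <<'E'
from h import *
s=env.state();e=s['ee_pos'];print(e.round(1),s['wrist_force'].round(2))
im=grab('wrist');T=np.array(im['extrinsics'])
v,u=np.mgrid[240:300:2,264:290:4];px=np.c_[u.ravel(),v.ravel()].astype(float);z=im['depth'][v,u].ravel()
r=ray(im,px,0)-T[:3,3];P=(T[:3,3]+r*(z/(r@T[:3,2]))[:,None]).reshape(v.shape+(3,))
for i in range(0,22):print(v[i,0],P[i,:,2].round(0).astype(int),P[i,1,0].round(0))
E
```

```text
clock: 5.28
ee_pos: [429.0, -263.4, -2.9]
orientation: [0.001, 0.081, 0.997, -0.0]
wrist_force: [-3.2, 2.2, 24.7]
grip_width: -0.2
finger_force: 12.7
[ 429.  -263.4   -2.9] [-3.22  2.24 24.68]
240 [39 39 39 39 40 39 39] 407.0
242 [39 39 40 39 40 40 39] 408.0
244 [39 39 40 40 39 40 39] 408.0
246 [ 40  39  39  40 174  38  40] 409.0
248 [40 40 40 39 40 40 38] 410.0
250 [40 40 39 40 39 38 38] 410.0
252 [40 39 39 40 41 39 39] 412.0
254 [ 39  40  39  40 174  40  39] 412.0
256 [32 31 32 32 31 32 32] 417.0
258 [32 32 31 32 31 32 32] 417.0
260 [32 32 31 32 31 31 32] 418.0
262 [36 35 36 35 35 36 36] 417.0
264 [38 38 38 38 38 38 38] 417.0
266 [39 41 40 40 40 39 39] 417.0
268 [41 42 41 42 42 42 40] 417.0
270 [43 43 42 43 44 44 43] 417.0
272 [45 45 46 45 45 45 45] 417.0
274 [46 47 45 47 46 48 46] 417.0
276 [48 49 48 48 48 48 49] 417.0
278 [49 50 50 51 50 49 50] 417.0
280 [51 52 51 52 51 51 52] 417.0
282 [53 52 54 53 52 54 52] 418.0
```

The fingertips touched the slot floor at about 25 N, straight up. I'll back off about 3 mm, then slide toward -y in steps.

```bash
python3 -m crank '[[0,0,0,0,0,-0.08,-1],[0,0,0,0,0,-0.08,-1]]'; python3 -m crank '[[0,0,0,0,-0.12,0,-1],[0,0,0,0,-0.24,0,-1],[0,0,0,0,-0.3,0,-1],[0,0,0,0,-0.3,0,-1]]'
python3 to.py 424 -294.9 0
```

```text
clock: 5.5
ee_pos: [428.9, -263.3, -0.2]
orientation: [0.0, 0.081, 0.997, -0.0]
wrist_force: [-0.6, -0.9, -0.7]
grip_width: 0.2
finger_force: 0.0
clock: 5.83
ee_pos: [426.7, -275.8, -0.9]
orientation: [0.0, 0.082, 0.997, -0.0]
wrist_force: [0.3, 0.6, 0.7]
grip_width: 0.0
finger_force: 0.0
5.8333 [ 426.7 -275.8   -0.9] yangle 80.65 tilt [ 1.e-04 -2.e-04 -1.e+00] 0.03912226026582953 [0.33 0.62 0.73]
shift [-0.012 -0.482 -0.022]
```

```bash
python3 -m crank '[[0,0,0,0,-0.1,0,-1],[0,0,0,0,-0.2,0,-1],[0,0,0,0,-0.3,0,-1],[0,0,0,0,-0.4,0,-1],[0,0,0,0,-0.4,0,-1]]'
python3 to.py 424 -294.9 0
```

```text
clock: 6.25
ee_pos: [424.1, -291.5, -0.8]
orientation: [0.0, 0.081, 0.997, -0.0]
wrist_force: [-0.2, -0.5, 0.2]
grip_width: -0.3
finger_force: 0.0
6.25 [ 424.1 -291.5   -0.8] yangle 80.67 tilt [ 1.e-04 -2.e-04 -1.e+00] -0.28592630164630756 [-0.21 -0.49  0.18]
shift [-0.012 -0.083 -0.019]
```

```bash
cat > rib.py <<'E'
from h import *
a=np.radians(80.8);Y=np.array([np.cos(a),np.sin(a)])
for n,box in(('scene',(255,225,365,295)),('wrist',(0,0,560,420))):
    im=grab(n);h=cv2.cvtColor(im['frame'],cv2.COLOR_RGB2HSV);o=cv2.inRange(h,(6,150,90),(22,255,255))
    k,l,s,c=cv2.connectedComponentsWithStats(o)
    for i in range(1,k):
        if s[i,4]<8: continue
        y,x=np.nonzero(l==i);P=ray(im,np.c_[x,y],36)[:,:2];t=(P-[426.4,-280.6])@Y
        if abs(t.mean())<50 and np.linalg.norm(P.mean(0)-[426,-281])<60: print(n,s[i],'slot y range',np.percentile(t,[2,98]).round(1),P.mean(0).round(1))
s=env.state();print(s['ee_pos'].round(1),s['wrist_force'].round(2))
E
python3 rib.py
```

```text
scene [301 259  15  12  82] slot y range [-32.4 -16.8] [ 423.8 -305.7]
wrist [ 226  256   46   57 1109] slot y range [-31.4 -15. ] [ 416.9 -305.5]
[ 424.1 -291.1   -0.7] [-0.35 -0.01  0.44]
```

```bash
python3 -m crank '[[0,0,0,0,-0.08,0,-1],[0,0,0,0,-0.16,0,-1],[0,0,0,0,-0.22,0,-1],[0,0,0,0,-0.22,0,-1]]'
python3 rib.py;python3 -m crank '[[0,0,0,0,-0.04,0,-1],[0,0,0,0,-0.06,0,-1],[0,0,0,0,-0.06,0,-1]]'; python3 rib.py
```

```text
clock: 6.68
ee_pos: [422.6, -300.0, -0.7]
orientation: [0.0, 0.081, 0.997, -0.0]
wrist_force: [0.0, 0.4, -1.5]
grip_width: -0.1
finger_force: 0.0
scene [306 261  13  11  67] slot y range [-38.2 -26.8] [ 422.8 -313.1]
wrist [228 256  45  56 990] slot y range [-39.3 -23.2] [ 415.  -313.3]
[ 422.7 -299.7   -0.7] [-0.26  0.42  0.64]
clock: 7.03
ee_pos: [422.4, -301.4, -0.7]
orientation: [-0.0, 0.081, 0.997, 0.0]
wrist_force: [2.3, 4.8, 1.5]
grip_width: -0.2
finger_force: 2.8
scene [306 261  13  11  57] slot y range [-38.2 -27. ] [ 422.6 -313.9]
wrist [229 256  45  56 919] slot y range [-40.5 -24.5] [ 414.6 -314.6]
[ 422.4 -301.4   -0.7] [1.81 4.95 0.62]
```

```bash
python3 -m crank '[[0,0,0,0,-0.03,0,-1],[0,0,0,0,-0.05,0,-1],[0,0,0,0,-0.05,0,-1],[0,0,0,0,-0.05,0,-1]]'; python3 rib.py
```

```text
clock: 7.47
ee_pos: [422.1, -301.8, -0.8]
orientation: [-0.0, 0.081, 0.997, 0.001]
wrist_force: [10.1, 18.5, 3.6]
grip_width: 0.2
finger_force: 10.4
scene [306 261  13  11  56] slot y range [-38.2 -27. ] [ 422.4 -313.9]
wrist [230 257  45  54 857] slot y range [-40.5 -24.2] [ 414.2 -314.6]
[ 422.2 -301.8   -0.8] [10.34 18.86  4.05]
```

The tool has stalled at about 20 N, so the rib is against its stop. I'll ease off toward +y and then lift.

```bash
python3 -m crank '[[0,0,0,0,0.1,0,-1],[0,0,0,0,0.25,0,-1],[0,0,0,0,0.25,-0.3,-1],[0,0,0,0,0.25,-1,-1],[0,0,0,0,0.25,-2,-1],[0,0,0,0,0.25,-3,-1],[0,0,0,0,0.25,-4,-1],[0,0,0,0,0.25,-4,-1]]'
python3 -m crank '[[0,0,0,2,4,0,-1],[0,0,0,2,4,0,-1],[0,0,0,2,4,0,-1],[0,0,0,2,4,0,-1],[0,0,0,2,4,0,-1],[0,0,0,2,4,0,-1]]'
python3 rib.py; python3 - <<'E'
from h import *
f=grab('scene')['frame'];cv2.imwrite('pics/end.png',cv2.resize(f[150:300,150:380][:,:,::-1],None,fx=3,fy=3,interpolation=cv2.INTER_CUBIC))
E
```

```text
clock: 8.23
ee_pos: [426.2, -296.1, 166.2]
orientation: [0.004, 0.081, 0.997, -0.003]
wrist_force: [1.1, -1.2, 0.4]
grip_width: 0.2
finger_force: 0.0
clock: 8.73
ee_pos: [368.8, -120.2, 159.3]
orientation: [-0.001, 0.08, 0.997, 0.0]
wrist_force: [0.9, 0.8, -0.1]
grip_width: 0.1
finger_force: 0.0
scene [304 260  15  12  95] slot y range [-38.1 -22.5] [ 423.5 -310.7]
wrist [ 60 269  26  28 581] slot y range [-39.1 -21.1] [ 421.3 -310.4]
[ 371.  -123.2  159.5] [-0.66 -0.57  0.59]
```

View pics/end.png

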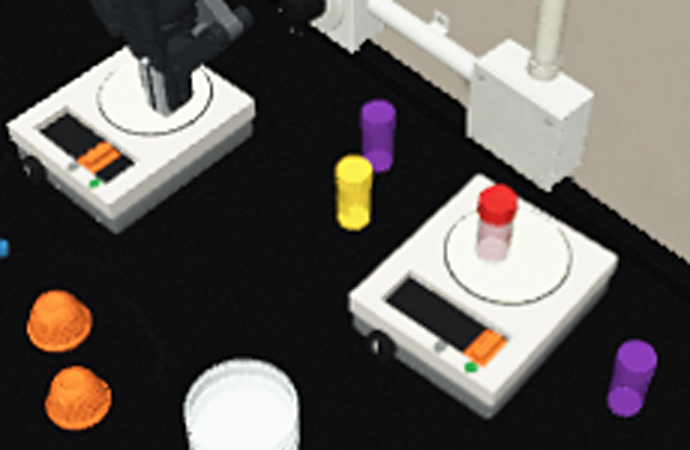

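The arm is clear and the red vial stands at (496,225). The target's orange slider is at the green-dot end (487,347), and the twin's is at its original place (100,157). I'll check the travel against the first scene image.

```bash
python3 - <<'E'
from h import *
import pickle
a=np.radians(80.8);Y=np.array([np.cos(a),np.sin(a)])
d=pickle.load(open('d.pkl','rb'))['scene'];e=grab('scene')
for im in(d,e):
    o=cv2.inRange(cv2.cvtColor(im['frame'],cv2.COLOR_RGB2HSV),(6,150,90),(22,255,255))
    for nm,(x0,y0,x1,y1),c in(('A',(280,240,340,295),[426.4,-280.6]),('B',(160,190,200,222),[426.4,0])):
        y,x=np.nonzero(o[y0:y1,x0:x1]);P=ray(im,np.c_[x+x0,y+y0],34)[:,:2];t=(P-c)@Y
        print(nm,len(t),np.percentile(t,[2,50,98]).round(1),P.mean(0).round(1))
g=e['frame'];cv2.imwrite('pics/endcrop.png',cv2.resize(g[235:285,275:335][:,:,::-1],None,fx=10,fy=10,interpolation=cv2.INTER_CUBIC))
E
```

```text
A 113 [-21.9 -11.8  -3. ] [ 427.6 -293.4]
B 87 [-6.5  3.8 14. ] [426.4   3.7]
A 95 [-37.4 -29.2 -21.8] [ 424.8 -310.2]
B 87 [-6.5  3.8 14. ] [426.4   3.7]
```

View pics/endcrop.png

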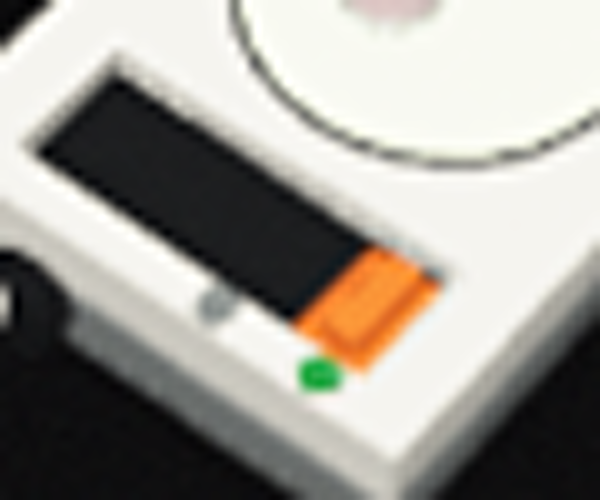

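The slider at (370,305) is hard against the green-dot end. It moved about 19 mm from its start of 0 to 2 mm, it stalled against the stop, and the twin has not moved.

```bash
python3 -c "
from station import env
print(env.hand_in())"
```

```text
the job is handed in; nothing more can be done
None
```

I slid the red-capped vial's stirrer switch to its stop at the green dot. The red vial is still standing on its plate, the other stirrer's switch has not moved, and the job is handed in (the hand-in gave no verdict).

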